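# Fit two locating pins in a jig and hold a plunger gauge on the ringed one

## Robot

A 6-joint arm with a two-finger parallel gripper is mounted at the origin on a cart in front of the work surface, level with it; the furniture and walls round the work are solid. World frame = base frame: x ahead of the robot, y to its left, z up, the work surface at z = 0. Lengths are in mm, angles in rad, forces in N, time in s.
With the tool pointing down it reaches from about 350 to 875 mm from the base axis. Payload 4.2 kg.
Tool frame: the origin (TCP) lies between the finger pads; the fingertips stand 25 mm ahead of it and the grasp point (between the pads) lies 6 mm ahead of it; z points along the fingers, y is the line along which they close (so a half turn about z gives the same grasp; the last joint's range is limited). The gripper opens to 85 mm and grips with 20 to 120 N. Pads are 22 mm wide; open, the fingers measure 114 mm over their backs; the gripper's body (76 mm by 85 mm) begins 54 mm behind the grasp point. The pads swing forward as they close: fully open they stand 13 mm farther back than shut.
Start: joints at [-0.886, 0.385, 0.008, 0, -1.194, -0.259], TCP at [258.168, -569.165, 256.312] pointing down, gripper open.
Joint ranges: [-3.14, 3.14], [-1.21, 2.06], [-1.07, 1.41], [-3.16, 2.05], [-2.99, -0.16], [-3.1, 3.1]. Speed limits (rad/s): [2.79, 2.79, 3.14, 3.14, 3.14, 3.14].

## Interface

Orientations are given as a unit quaternion [x, y, z, w].
In Python, from bench import arm gives the robot as it stands.
- The arm moves only by the shell command python3 -m pendant 'ROWS'. ROWS is JSON, a list of rows, each a list of 7 numbers: the shift along the tool's x, y, z in m, then the turn, a rotation vector about the tool's x, y, z in degrees, then the finger opening in m, from 0 to 0.0854. In form: [[x, y, z, wx, wy, wz, fingers], ...]. A call has 1 to 12 rows; each row shifts and turns the commanded pose from where the row before left it, along the tool's axes as they then stand; what a row does not reach is not made up. A row lasts 1/10 s, in which the tool goes at most 50 mm and 8.59 degrees, less where a joint would pass 70% of its speed; a pose out of reach is approached as far as the arm can. A call is refused whole if a number of a shift passes 0.05 or a number of a turn 8.59, either way. A call with a gripper value outside its range is refused whole. The fingers move at their own pace and stop on an object; the grip force is fixed at half the most. Time passes only in rows, so rows that do not move let the fingers close. It gives the time, the measured TCP pose, the force, the opening and the grip force at its end, in the units of the state.
- arm.read_state(): the state, without advancing time (a new reading comes with each control period).
- arm.get_image(name): name is "scene" or "side" or "wrist"; returns a dict with "image" (384x512x3 uint8, red, green, blue), "fx", "fy", "cx", "cy" (pixels), "xyz" and "rotation" of the camera in the world. Camera axes: x right, y down, z forward; pixel columns grow to the right and rows downward; lengths in mm; the calibration is good to about 2 mm. A picture is of the moment at which its call begins. There is no depth.
- arm.job_done(): hands the job in; it is judged then, once.
The state is a dict: "clock": time; "joints": joint angles; "joint_vel": joint speeds; "joint_efforts": joint torques, N m; "position": TCP position; "ee_rot": TCP orientation; "contact_force": force on the tool from outside, world axes, zero at the start; "wrist_torque": the same for the moment, N m; "gripper_width": finger opening in mm; "grasp_force": force on a finger pad.
Only numpy, scipy, OpenCV 4.12 (cv2) and the standard library are available. Lean on these libraries where they do the work, as an engineer would, in place of code of your own. Each camera call takes 0.05 s, during which the arm holds its last target. There are 200 camera calls.

## Task

Set the two loose steel locating pins upright in the two bores of the aluminium jig, one in each and fully home. Then lift the plunger gauge out of its wooden rest and hold it upright with its tip on the centre of the head of the pin in the ringed bore, pressed lightly so that the plunger is about half way in, never hard against its stop. Finish while still holding the gauge there, steady; leave the mug, the tape roll and the paint pot where they are.

Things in the scene. Friction and masses are not known exactly. Their poses are not given: they have to be found in the camera images.
- jig: aluminium block fixed to the desk, 62 (x) by 134 (y) by 30 mm high, four 3 mm high screw heads at its corners, two round blind bores in its top 64 mm apart along y. Origin: centre of its underside. Bores: 23 mm wide, 20 mm deep, mouth chamfered 2 mm; a pin that is home has its foot 10 mm and its head 60 mm above the desk.
- ringed_bore (a point): centre of the mouth of the ringed bore, level with the jig's top: a thin dark steel ring, 33 mm across and 1 mm high, runs round this bore. It lies at y = +32 mm in the jig's frame. Its axes are the jig's.
- plain_bore (a point): centre of the mouth of the other bore, with no ring; at y = -32 mm in the jig's frame.
- pin_a: one of two identical plain steel pins, 20 mm across and 50 mm long, chamfered foot, small centre mark on the head; stands upright on the desk to the left of the jig, about 0.11 kg. Origin: centre of its foot, z along the pin to its head. Either pin may go in either bore.
- pin_b: the other pin, the same in every way.
- rest: wooden block fixed to the desk to the right of the jig, 64 x 64 x 62 mm high, with an upright 16 mm through hole in its centre in which the gauge hangs. Origin: centre of its underside.
- gauge: dial gauge, 0.24 kg, upright in the rest. Origin: centre of the underside of its 30 mm collar, which lies on the rest's top; z up. Top: square grey handle 22 x 22 mm, z = 51 to 101 mm, flats across x and y; below it round black case 46 mm across, 22 thick, z = 5 to 51 mm, dial facing -x; then collar, 12 mm stem to z = -30 mm, plunger to z = -49 mm (lift more than this to clear the rest).
- plunger (a joint): how far the gauge's sprung plunger is pushed in, m: 0 fully out, 0.012 at its stop. The spring pushes back with about 1.5 N at first touch, 3.6 N half way (0.006) and 5.7 N at the stop.
- gauge_tip (a point): lowest point of the gauge's ball tip (8 mm ball), on the gauge's axis; with the plunger fully out it is 49 mm below the gauge's origin.
- mug: mug with a handle, 63 mm across and 62 mm high, beyond the jig, left of a taller grey can; not to be moved. Origin: centre of its underside.
- tape_roll: roll of masking tape lying flat, 99 mm across, 24 mm high, beyond the pins; not to be moved. Origin: centre of its underside.
- paint_pot: small lidded paint pot, 35 mm across, 42 mm high, beyond the rest; not to be moved. Origin: centre of its underside.
Things that resemble listed ones, but are neither listed nor needed, are in the scene too. Of the things that look like the gauge, the largest one is meant.

How it is judged (in metres and radians):
On the way, in this order (a step that is already met when the one before it is completed fails the run):
1. both pins stand fully home in the two bores, one in each, let go (((horizontal distance between pin_a and ringed_bore below 0.004 m and z of each of pin_a, pin_b in the frame of jig below 0.013 m and angle between each of pin_a, pin_b's own z axis and vertical below 0.08 rad and horizontal distance between pin_b and plain_bore below 0.004 m) or (horizontal distance between pin_b and ringed_bore below 0.004 m and z of each of pin_b, pin_a in the frame of jig below 0.013 m and angle between each of pin_b, pin_a's own z axis and vertical below 0.08 rad and horizontal distance between pin_a and plain_bore below 0.004 m)) and contact force between the fingers and pin_a below 0.1 N and contact force between the fingers and pin_b below 0.1 N), for 0.2 s.
2. the gauge has been lifted out of its rest, held by the fingers (height (world z) of gauge_tip above 0.062 m and contact force between the fingers and gauge above 1 N and contact force between gauge and rest below 0.1 N), for 0.1 s.
At the end, for the whole second after the job is handed in: Both pins home in the bores (4 mm, 0.08 rad), untouched by the fingers; the fingers hold the gauge still and upright (0.12 rad), tip within 7 mm of the ringed bore's axis and pressing on its pin (0.5 to 8 N), plunger 2 to 10 mm in; the gauge touches neither jig nor rest (((horizontal distance between pin_a and ringed_bore below 0.004 m and z of each of pin_a, pin_b in the frame of jig below 0.013 m and angle between each of pin_a, pin_b's own z axis and vertical below 0.08 rad and horizontal distance between pin_b and plain_bore below 0.004 m and contact force between gauge and pin_a between 0.5 and 8 N and contact force between the fingers and pin_a below 0.3 N and contact force between the fingers and pin_b below 0.3 N) or (horizontal distance between pin_b and ringed_bore below 0.004 m and z of each of pin_b, pin_a in the frame of jig below 0.013 m and angle between each of pin_b, pin_a's own z axis and vertical below 0.08 rad and horizontal distance between pin_a and plain_bore below 0.004 m and contact force between gauge and pin_b between 0.5 and 8 N and contact force between the fingers and pin_b below 0.3 N and contact force between the fingers and pin_a below 0.3 N)) and horizontal distance between gauge_tip and ringed_bore below 0.007 m and angle between gauge's own z axis and vertical below 0.12 rad and value of joint plunger between 0.002 and 0.01 m and contact force between the fingers and gauge above 1 N and contact force between gauge and jig below 0.1 N and contact force between gauge and rest below 0.1 N and linear speed of gauge below 0.02 m/s); the arm keeps its last pose, push and grip.
It fails at once if the gauge's plunger is driven against its stop (value of joint plunger above 0.0118 m).
It fails at once if the mug is pushed away from its place (more than 30 mm) (distance of mug from where it was at the start of the episode above 0.03 m).
It fails at once if the tape roll is pushed away from its place (more than 30 mm) (distance of tape_roll from where it was at the start of the episode above 0.03 m).
It fails at once if the paint pot is pushed away from its place (more than 30 mm) (distance of paint_pot from where it was at the start of the episode above 0.03 m).
It also fails if it takes over 66 s, if anything falls off the work surface, if the arm or the gripper's body presses on something with over 40 N, if the wrist force passes 120 N, or if a joint passes its speed limit or range.

## Working session

There is one attempt and no reset: what is moved stays moved. The work goes in short steps, Python scripts to look and compute and a shell command to move; the robot and the scene stay as the last step left them, time stands still between calls to the robot, and variables do not carry over. Pictures are saved under pics/ and viewed, at most 10 in all, crops included, and the job is handed in when it is done.

```bash
ls; mkdir -p pics; cat > h.py <<'E'
import numpy as np, cv2
from bench import arm
def snap(n,f):
    d=arm.get_image(n); cv2.imwrite('pics/'+f+'.png',d['image'][:,:,::-1]); 
    np.savez('pics/'+f+'.npz',**d); return d
E
python3 - <<'E'
from h import *
a=snap('scene','s0');b=snap('side','d0')
for d in(a,b):print(d['fx'],d['cx'],d['cy'],d['xyz'],d['rotation'])
print(arm.read_state())
E
```

```text
pics
347.36494081518293 255.70234956675125 189.20023763767773 [169.38062977 761.33885684 614.51574245] [-0.20435076  0.85314439 -0.46719985  0.11004414]
498.11123695112843 251.59707506230214 186.4780696579755 [568.20513247 967.80122661 830.88027798] [ 2.47079189e-02  9.02763501e-01 -4.29426112e-01  8.91105867e-04]
{'clock': 0.1, 'joints': array([-8.86425462e-01,  3.85500544e-01,  6.75820724e-03, -4.30202962e-04,
       -1.19402763e+00, -2.58587205e-01]), 'joint_vel': array([ 0.00063825, -0.00153859,  0.00287784,  0.00225739,  0.00104815,
       -0.00024476]), 'joint_efforts': array([-4.03412787e-04, -3.93319094e+01,  1.88929850e+01,  4.19804201e+00,
       -2.57424879e-03,  2.58399403e-06]), 'position': array([ 257.9565566 , -568.75696671,  255.3173655 ]), 'ee_rot': array([-2.11209670e-01,  9.77440260e-01,  9.69968179e-04, -2.70096344e-04]), 'contact_force': array([ 0.11178951, -0.3213677 , -0.8903225 ]), 'wrist_torque': array([ 0.07429   ,  0.04438978, -0.02445308]), 'grasp_force': 0.0, 'gripper_width': 85.50729468564609}
```

View pics/s0.png

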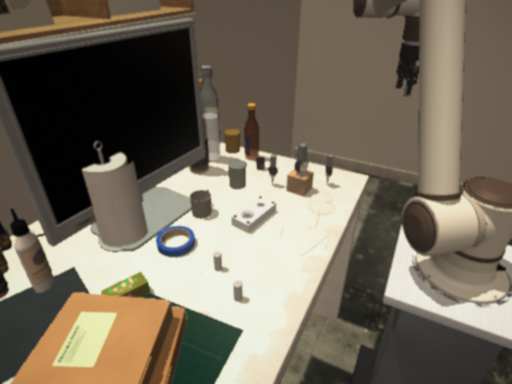

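View pics/d0.png

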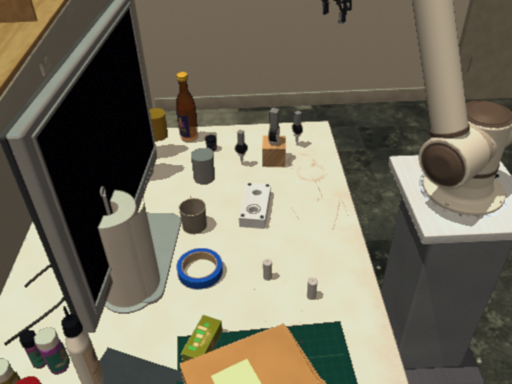

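Side view: pin heads near (267,262) and (312,280), jig top near (255,200), rest top near (274,140), and two smaller gauge look-alikes at (241,145) and (297,125). The ringed bore appears to be the near one, at about (253,210). I'll zoom in before measuring.

```bash
cat >> h.py <<'E'
from scipy.spatial.transform import Rotation as R
def px(f,u,v,z):
    d=np.load('pics/'+f+'.npz'); r=d['rotation']
    M=R.from_quat(r).as_matrix() if r.shape==(4,) else r
    w=M@np.array([(u-d['cx'])/d['fx'],(v-d['cy'])/d['fy'],1]); c=d['xyz']
    return (c+w*(z-c[2])/w[2])[:2].round(1)
E
python3 - <<'E'
from h import *
im=cv2.imread('pics/d0.png'); 
a=cv2.resize(im[165:305,165:335],None,fx=4.7,fy=4.2,interpolation=cv2.INTER_CUBIC)
cv2.imwrite('pics/c1.png',cv2.resize(im[100:305,220:330],None,fx=5,fy=2.92,interpolation=cv2.INTER_CUBIC))
for n,u,v,z in[('p1',267,262,50),('p2',312,280,50),('jig',255,200,30),('rest',274,142,62)]:print(n,px('d0',u,v,z))
for n,u,v,z in[('p1',217,254,50),('p2',238,283,50),('jig',254,212,30)]:print(n,px('s0',u,v,z))
E
```

```text
p1 [522.8 260.8]
p2 [435.8 314.9]
jig [537.3  37.3]
rest [ 474.5 -165.3]
p1 [519.6 265.1]
p2 [432.8 319.9]
jig [530.2  54.9]
```

View pics/c1.png

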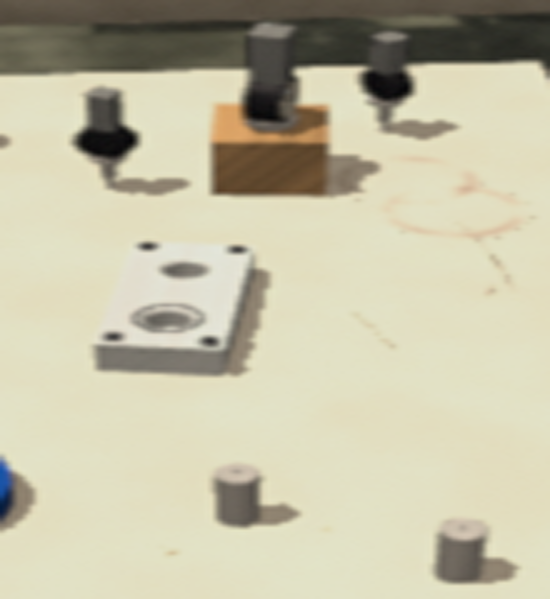

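```bash
python3 - <<'E'
from h import *
for n,u,v,z in[('ring',253.4,208.9,30),('plain',256.8,192.5,30),('p1',267.4,261.6,50),('p2',312.4,280.8,50),('hand',274.6,110.3,163)]:print(n,px('d0',u,v,z))
E
python3 -m pendant '[[-0.036,0.031,-0.01,0,0,0,0.085],[-0.036,0.031,-0.01,0,0,0,0.085],[-0.036,0.031,-0.01,0,0,0,0.085],[-0.036,0.031,-0.01,0,0,0,0.085],[-0.036,0.031,-0.01,0,0,0,0.085],[-0.036,0.031,0,0,0,0,0.085],[-0.036,0.031,0,0,0,0,0.085],[-0.036,0.031,0,0,0,0,0.085],[-0.036,0.031,0,0,0,0,0.085],[-0.036,0.031,0,0,0,0,0.085],[-0.036,0.031,0,0,0,0,0.085],[-0.036,0.031,0,0,0,0,0.085]]'
python3 -m pendant '[[0,0,0,0,0,-8.2,0.085],[0,0,0,0,0,-8.2,0.085],[0,0,0,0,0,-8.2,0.085],[0,0,0,0,0,-8.2,0.085],[0,0,0,0,0,-8.2,0.085],[0,0,0,0,0,-8.2,0.085],[0,0,0,0,0,-8.2,0.085],[0,0,0,0,0,-8.2,0.085],[0,0,0,0,0,0,0.085]]'
python3 - <<'E'
from h import *
d=snap('wrist','w1');print(d['fx'],d['xyz'],R.from_quat(d['rotation']).as_matrix().round(3))
E
```

```text
ring [542.7  69.9]
plain [531.3   8.8]
p1 [521.8 259.8]
p2 [435.3 317. ]
hand [ 473.7 -163. ]
clock: 1.3
position: [498.1, -50.0, 306.2]
ee_rot: [-0.211, 0.977, 0.0, -0.0]
contact_force: [0.4, -1.2, 0.4]
gripper_width: 85.1
grasp_force: 0.0
clock: 2.2
position: [497.7, -51.9, 305.9]
ee_rot: [-0.707, 0.707, 0.0, -0.0]
contact_force: [-0.8, -0.3, 0.0]
gripper_width: 85.1
grasp_force: 0.0
301.2650655660661 [ 497.59758235 -131.92797121  423.60723478] [[-1.     0.002 -0.001]
 [ 0.001  0.951  0.309]
 [ 0.001  0.309 -0.951]]
```

View pics/w1.png

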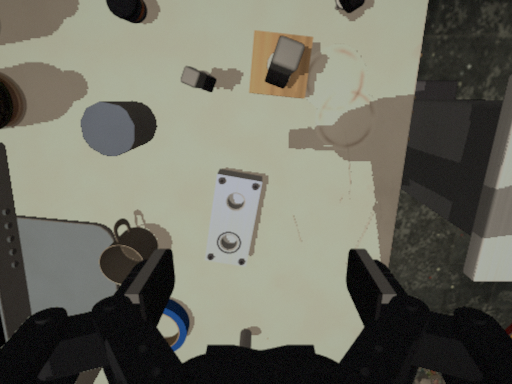

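Wrist view: ringed bore (229,242), plain bore (236,200), gauge handle top about (289,48) on the rest, and pin tops starting to appear at (245,335).

```bash
python3 - <<'E'
from h import *
for n,u,v,z in[('ring',229,242,31),('plain',236,200.5,30),('hand',290,50,163),('r1',254,31,62),('r2',312,37,62),('r3',309,98,62),('r4',249,95,62)]:print(n,px('w1',u,v,z))
im=cv2.imread('pics/w1.png')
a=cv2.resize(im[10:110,230:330],(580,580),interpolation=cv2.INTER_CUBIC);cv2.imwrite('pics/c2.png',a)
E
python3 -m pendant '[[0.048,0,0,0,0,0,0.085],[0.048,0,0,0,0,0,0.085],[0.048,0,0,0,0,0,0.085],[0.048,0,0,0,0,0,0.085],[0.048,0,0,0,0,0,0.085],[0.048,0,0,0,0,0,0.085],[0.02,0,0,0,0,0,0.085],[0,0,0,0,0,0,0.085]]'
python3 - <<'E'
from h import *
d=snap('wrist','w2');print(d['xyz'])
E
```

```text
ring [542.3  70.4]
plain [530.6   7.1]
hand [ 473.6 -165.6]
r1 [ 503.5 -197.3]
r2 [ 440.9 -191.4]
r3 [ 441.1 -128.5]
r4 [ 509.7 -131.9]
clock: 3.05
position: [497.3, -362.6, 304.9]
ee_rot: [-0.705, 0.71, 0.001, -0.0]
contact_force: [-0.3, 1.0, 0.5]
gripper_width: 85.1
grasp_force: 0.0
[ 496.80716312 -442.66246446  422.58428831]
```

View pics/w2.png

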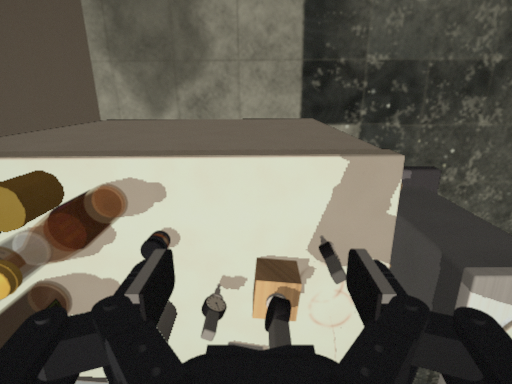

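View pics/c2.png

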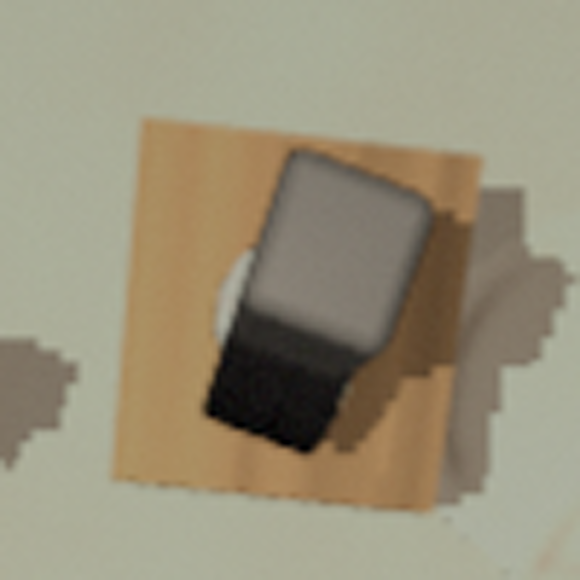

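The sign was wrong there (tool +x = world −y), but it did no harm. The gauge handle is yawed about −20°. I'll go back towards the pins.

```bash

python3 -m pendant '[[-0.046,0,0,0,0,0,0.085],[-0.046,0,0,0,0,0,0.085],[-0.046,0,0,0,0,0,0.085],[-0.046,0,0,0,0,0,0.085],[-0.046,0,0,0,0,0,0.085],[-0.046,0,0,0,0,0,0.085],[-0.046,0,0,0,0,0,0.085],[-0.046,0,0,0,0,0,0.085],[-0.046,0,0,0,0,0,0.085],[-0.046,0,0,0,0,0,0.085],[-0.046,0,0,0,0,0,0.085],[-0.046,0,0,0,0,0,0.085]]'
python3 -m pendant '[[0,0,0,0,0,0,0.06],[0,0,0,0,0,0,0.06],[0,0,0,0,0,0,0.06]]'
python3 - <<'E'
from h import *
d=snap('wrist','w3');print(d['xyz'])
E
```

```text
clock: 4.3
position: [496.5, 194.7, 306.8]
ee_rot: [0.707, -0.707, -0.0, -0.0]
contact_force: [1.1, -0.1, 0.9]
gripper_width: 85.0
grasp_force: 0.0
clock: 4.6
position: [497.3, 191.8, 306.4]
ee_rot: [-0.707, 0.707, 0.0, -0.0]
contact_force: [0.3, 0.2, 0.7]
gripper_width: 59.9
grasp_force: 0.0
[497.12704585 111.86168527 424.16823787]
```

View pics/w3.png

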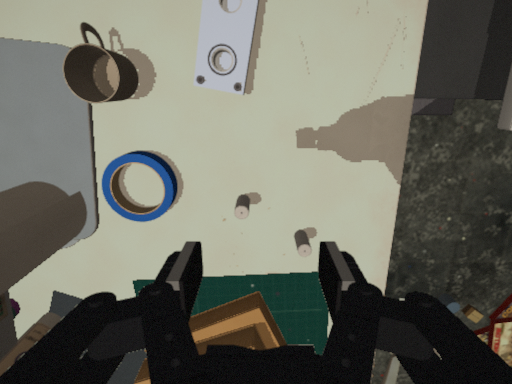

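Wrist view: pin heads at about (242,212) and (304,250), ringed bore at (222,60). Next I'll refine these numerically.

```bash
cat > circ.py <<'E'
from h import *
def circ(f,u,v,r0,r1,w=26,s=8):
    im=cv2.imread('pics/'+f+'.png',0); x,y=u-w//2,v-w//2
    g=cv2.GaussianBlur(cv2.resize(im[y:y+w,x:x+w],None,fx=s,fy=s,interpolation=cv2.INTER_CUBIC),(0,0),4)
    c=cv2.HoughCircles(g,cv2.HOUGH_GRADIENT,1,30,param1=60,param2=8,minRadius=int(r0*s),maxRadius=int(r1*s))
    return [] if c is None else [(round(x+(a+.5)/s-.5,1),round(y+(b+.5)/s-.5,1),round(q/s,1)) for a,b,q in c[0][:3]]
E
python3 - <<'E'
from circ import *
for f,n,u,v,z,r in[('w3','p1',242,212,50,(6,9.5)),('w3','p2',304,250,50,(6,9.5)),('w3','ring',222,60,30,(9,17)),('w1','ring',229,242,31,(7,14)),('w1','plain',236,200,30,(6,12))]:
    print(n,px(f,u,v,z),[(c,px(f,c[0],c[1],z)) for c in circ(f,u,v,*r,w=46 if z<40 else 26)])
E
```

```text
p1 [521.2 260.2] [((np.float32(241.8), np.float32(212.0), np.float32(6.5)), array([521.5, 260.2]))]
p2 [436.  317.1] [((np.float32(304.4), np.float32(251.1), np.float32(7.4)), array([435.4, 318.9])), ((np.float32(302.6), np.float32(245.2), np.float32(6.9)), array([438.3, 309.7]))]
ring [542.7  71.8] [((np.float32(222.4), np.float32(60.2), np.float32(14.7)), array([542.2,  72. ])), ((np.float32(224.9), np.float32(57.4), np.float32(16.5)), array([539.1,  68.9])), ((np.float32(220.9), np.float32(56.8), np.float32(11.3)), array([543.8,  68.2]))]
ring [542.3  70.4] [((np.float32(228.1), np.float32(243.5), np.float32(12.6)), array([543.7,  72.8])), ((np.float32(225.4), np.float32(240.8), np.float32(8.7)), array([547.4,  68.4])), ((np.float32(231.9), np.float32(242.6), np.float32(8.8)), array([538.1,  71.3]))]
plain [530.6   6.3] [((np.float32(241.8), np.float32(189.4), np.float32(11.8)), array([522.2,  -9. ])), ((np.float32(253.2), np.float32(189.5), np.float32(10.1)), array([506.6,  -8.8])), ((np.float32(242.8), np.float32(183.8), np.float32(6.1)), array([520.7, -17. ]))]
```

```bash

python3 -m pendant '[[-0.024,-0.008,0.04,0,0,0,0.05],[-0.022,-0.008,0.044,0,0,0,0.05],[-0.022,-0.008,0.044,0,0,0,0.05],[0,0,0.048,0,0,0,0.05],[0,0,0.04,0,0,0,0.05],[0,0,0.0,0,0,0,0.05],[0,0,0,0,0,0,0.05]]'
python3 - <<'E'
from circ import *
for i in range(3):print(arm.read_state()['position'])
d=snap('wrist','w4');print(d['xyz'])
im=cv2.imread('pics/w4.png');cv2.imwrite('pics/c4.png',im[150:384,130:390])
E
```

```text
clock: 5.35
position: [522.8, 259.4, 91.1]
ee_rot: [-0.707, 0.707, -0.0, -0.0]
contact_force: [0.5, -0.8, 1.2]
gripper_width: 50.1
grasp_force: 0.0
[522.7694598  259.35903174  91.12637962]
[522.7694598  259.35903174  91.12637962]
[522.7694598  259.35903174  91.12637962]
[522.48315994 179.44784978 208.88338981]
```

View pics/c4.png

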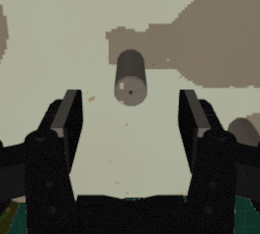

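Pin head at about (260,241) in the full image, centred between the fingers.

```bash

python3 - <<'E'
from circ import *
print(px('w4',260,241,50),[(c,px('w4',c[0],c[1],50)) for c in circ('w4',260,241,11,18,w=46)])
E
```

```text
[522.7 260.6] [((np.float32(260.5), np.float32(226.1), np.float32(15.3)), array([522.4, 251.1])), ((np.float32(260.0), np.float32(234.0), np.float32(15.9)), array([522.7, 256.1]))]
```

```bash

python3 -m pendant '[[-0.001,0,0.02,0,0,0,0.05],[0,0,0.021,0,0,0,0.05],[0,0,0,0,0,0,0.05],[0,0,0,0,0,0,0.0],[0,0,0,0,0,0,0.0],[0,0,0,0,0,0,0.0],[0,0,0,0,0,0,0.0],[0,0,0,0,0,0,0.0]]'
python3 -m pendant '[[0,0,-0.03,0,0,0,0],[0,0,-0.04,0,0,0,0],[0,0,0,0,0,0,0],[0,0,0,0,0,0,0]]'
python3 - <<'E'
from h import *
d=snap('wrist','w5');print(d['xyz'])
im=cv2.imread('pics/w5.png');cv2.imwrite('pics/c5.png',cv2.resize(im[180:384,150:370],None,fx=2,fy=2))
E
```

```text
clock: 6.2
position: [523.3, 262.0, 51.9]
ee_rot: [0.707, -0.707, 0.0, -0.002]
contact_force: [-0.9, -1.2, 7.0]
gripper_width: 18.0
grasp_force: 58.7
clock: 6.6
position: [522.2, 261.4, 120.8]
ee_rot: [-0.707, 0.707, 0.0, 0.002]
contact_force: [0.4, 0.5, -2.5]
gripper_width: 17.8
grasp_force: 58.9
[521.7703753  181.15633908 238.3627936 ]
```

View pics/c5.png

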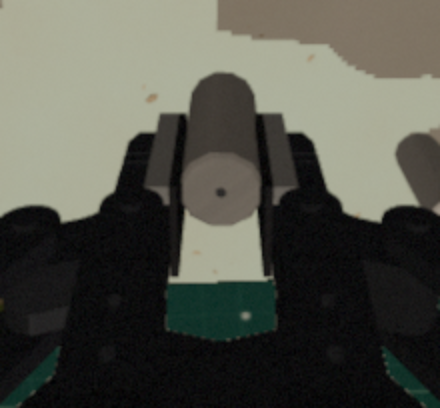

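Pin held; the head mark is at full-image (260.5,276). I'll compute its offset from the TCP and the moves to the bores.

```bash

python3 - <<'E'
from h import *
for z in (117,119,121):print(px('w5',260.5,276,z))
E
```

```text
[521.9 261.7]
[521.9 260.4]
[521.9 259.1]
```

```bash

python3 -m pendant '[[0.03,-0.003,-0.01,0,0,0,0],[0.045,-0.003,0,0,0,0,0],[0.045,-0.003,0,0,0,0,0],[0.045,0,0,0,0,0,0],[0.045,0,0,0,0,0,0],[0.035,0,0,0,0,0,0],[0.009,0,0.02,0,0,0,0],[0,0,0.015,0,0,0,0],[0,0,0,0,0,0,0],[0,0,0,0,0,0,0],[0,0,0,0,0,0,0]]'
python3 - <<'E'
from h import *
d=snap('wrist','w6');print(d['xyz'])
d=snap('side','d6')
w=cv2.imread('pics/w6.png')[150:384,130:390];s=cv2.imread('pics/d6.png')[150:250,200:300]
cv2.imwrite('pics/c6.png',np.hstack([cv2.resize(w,(433,390)),cv2.resize(s,(360,390))]))
E
```

```text
clock: 7.75
position: [531.3, 7.5, 94.7]
ee_rot: [0.707, -0.707, 0.0, -0.0]
contact_force: [0.0, 0.2, -1.9]
gripper_width: 17.7
grasp_force: 58.9
[531.17611586 -72.50020829 212.37026804]
```

View pics/c6.png

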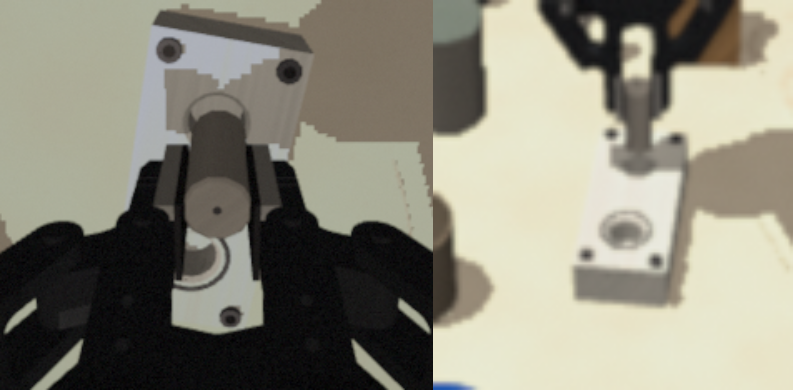

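The pin sits right over the plain bore and is centred on its rim. I've used all ten pictures, so from here I work from numbers.

```bash

python3 -m pendant '[[0,0,0.008,0,0,0,0],[0,0,0.006,0,0,0,0],[0,0,0.004,0,0,0,0],[0,0,0,0,0,0,0]]'
python3 -m pendant '[[0,0,0.004,0,0,0,0],[0,0,0.004,0,0,0,0],[0,0,0,0,0,0,0]]'
```

```text
clock: 8.25
position: [531.4, 7.6, 75.7]
ee_rot: [0.707, -0.707, 0.0, -0.001]
contact_force: [0.9, 3.6, -2.6]
gripper_width: 17.8
grasp_force: 58.9
clock: 8.55
position: [531.5, 7.5, 68.0]
ee_rot: [0.707, -0.707, 0.0, -0.001]
contact_force: [1.5, 3.9, -2.6]
gripper_width: 17.9
grasp_force: 58.8
```

```bash

python3 -m pendant '[[-0.001,0,0.003,0,0,0,0],[0,0,0.002,0,0,0,0],[0,0,0.002,0,0,0,0],[0,0,0,0,0,0,0]]'

```

```text
clock: 8.95
position: [531.3, 8.0, 61.9]
ee_rot: [0.707, -0.707, 0.0, -0.0]
contact_force: [1.1, 2.1, 4.1]
gripper_width: 18.0
grasp_force: 59.6
```

```bash

python3 -m pendant '[[0,0,0,0,0,0,0.05],[0,0,0,0,0,0,0.05],[0,0,0,0,0,0,0.05],[0,0,0,0,0,0,0.05],[0,0,-0.025,0,0,0,0.05],[0,0,-0.045,0,0,0,0.05]]'
python3 -m pendant '[[-0.04,0.012,0,0,0,0,0.05],[-0.04,0.012,0,0,0,0,0.05],[-0.04,0.012,0,0,0,0,0.05],[-0.04,0.012,0,0,0,0,0.05],[-0.04,0.012,0,0,0,0,0.05],[-0.04,0.012,0,0,0,0,0.05],[-0.04,0.012,0,0,0,0,0.05],[-0.03,0.012,0,0,0,0,0.05],[0,0,0.04,0,0,0,0.05],[0,0,0,0,0,0,0.05],[0,0,0,0,0,0,0.05]]'
python3 - <<'E'
from h import *
d=snap('wrist','w7');print(d['xyz'])
t=cv2.imread('pics/w4.png')[223:260,242:279]; im=cv2.imread('pics/w7.png')
m=cv2.matchTemplate(im[180:310,190:330],t,cv2.TM_CCOEFF_NORMED);_,v,_,p=cv2.minMaxLoc(m)
u,w=p[0]+190+18,p[1]+180+18;print(v,u,w,px('w7',u,w,50))
E
```

```text
clock: 9.55
position: [528.4, 7.3, 128.9]
ee_rot: [-0.707, 0.707, 0.002, -0.004]
contact_force: [1.5, 0.4, -0.2]
gripper_width: 49.8
grasp_force: 0.0
clock: 10.65
position: [434.7, 317.2, 90.9]
ee_rot: [0.707, -0.707, 0.0, 0.001]
contact_force: [-0.3, 0.2, -0.7]
gripper_width: 50.2
grasp_force: 0.0
[434.70728136 237.53739203 208.84495769]
0.9762256145477295 258 240 [435.7 317.6]
```

```bash

python3 -m pendant '[[0,-0.001,0.02,0,0,0,0.05],[0,0,0.019,0,0,0,0.05],[0,0,0,0,0,0,0.05],[0,0,0,0,0,0,0.0],[0,0,0,0,0,0,0.0],[0,0,0,0,0,0,0.0],[0,0,0,0,0,0,0.0],[0,0,0,0,0,0,0.0]]'
python3 -m pendant '[[0,0,-0.03,0,0,0,0],[0,0,-0.04,0,0,0,0],[0,0,0,0,0,0,0],[0,0,0,0,0,0,0]]'
python3 - <<'E'
from h import *
d=snap('wrist','w8');print(d['xyz'],arm.read_state()['position'])
t=cv2.imread('pics/w5.png')[254:299,238:284]; im=cv2.imread('pics/w8.png')
m=cv2.matchTemplate(im[230:325,215:310],t,cv2.TM_CCOEFF_NORMED);_,v,_,p=cv2.minMaxLoc(m)
u,w=p[0]+215+22.5,p[1]+230+22;print(v,u,w,px('w8',u,w,119))
d=snap('side','d8')
for f in('d6','d8'):
  g=cv2.imread('pics/%s.png'%f,0)[175:200,240:275:2];print(g[::3])
E
```

```text
clock: 11.5
position: [436.8, 318.7, 54.0]
ee_rot: [0.707, -0.707, 0.0, -0.001]
contact_force: [0.0, -2.7, 6.6]
gripper_width: 17.7
grasp_force: 58.9
clock: 11.9
position: [436.0, 318.4, 123.4]
ee_rot: [-0.707, 0.707, 0.0, 0.001]
contact_force: [-1.0, -0.8, -2.3]
gripper_width: 17.7
grasp_force: 58.9
[435.65826607 238.10189447 240.9049436 ] [435.45707814 317.68404274 122.1657742 ]
0.7552604675292969 260.5 261 [435.7 311. ]
[[226 225 226 220  76  63  67  83  98  97  66  82  30 176 228 226 226 226]
 [226 225 226 227 140  94  70  82  95  96  65  86 135 222 227 226 226 227]
 [226 226 226 227 228 201 154  84  96  95 120 217 225 226 226 226 227 226]
 [227 227 227 224 110  96 209 100  94  95 132 232 221 141 130 196 226 226]
 [228 228 228 230 224 165 157  91  98  94 108 149 140 131 131 160 227 225]
 [228 228 228 229 222 139 136 126 112 115 127 140 140 140 138 145 175 137]
 [226 226 229 227 226 216 154 107 112 109 120 163 167 166 157 103 137 139]
 [227 226 228 227 227 229 231 227 225 227 231 231 230 231 194 119 139 138]
 [226 227 227 228 228 229 229 228 228 229 230 230 229 231 156 129 139 140]]
[[227 227 226 227 227 227 227 227 229 228 230 229 229 228 229 229 228 228]
 [227 227 227 227 226 227 228 228 228 228 228 228 228 228 227 227 228 228]
 [228 228 228 228 228 227 226 212 201 204 216 227 226 227 228 227 228 228]
 [229 228 228 227 111  97 211 167 193 185 154 234 231 152 156 228 227 227]
 [229 230 229 231 230 231 227 120 107  98 121 232 234 224 224 200 227 227]
 [229 229 230 229 229 231 211 121 108  99  93 135 178 232 231 173 229 228]
 [228 228 230 229 229 231 182 109 105  96 113 178 226 232 225 112 142 219]
 [228 228 230 229 229 231 232 228 226 227 233 232 231 232 197 120 139 219]
 [228 229 229 229 229 230 231 229 229 230 231 232 231 233 158 129 159 229]]
```

```bash

python3 - <<'E'
from h import *
for f in('w5','w8'):
  g=cv2.imread('pics/%s.png'%f,0);print(f,g[205:310:2,256:266].mean(1).round(0).astype(int).tolist()); print(g[270:290,252:270:2].tolist() if 0 else g[262:284:3,240:282:3])
E
```

```text
w5 [171, 172, 172, 172, 172, 165, 61, 60, 59, 59, 60, 59, 59, 60, 59, 60, 59, 59, 58, 58, 59, 59, 58, 58, 59, 58, 90, 97, 100, 99, 100, 99, 100, 100, 99, 72, 74, 98, 99, 100, 100, 101, 102, 101, 159, 170, 170, 170, 169, 170, 170, 170, 170]
[[  9  62  93  99 103 103 100 101 101  99 100  89  81  41]
 [  6  91 103 100 101 100 100 100 101 101  99 101  92  51]
 [ 32  96 101  99 101  99 100 100 101 100 101  99  97  78]
 [ 40 101 101 100 101  98 102 100 100 101  98  97  98  86]
 [ 35  97 100  98 100 101  78  66  99  98  98 100  99  84]
 [ 33  99  98 100 100 100  69  40  98  98  98 102 101  83]
 [ 31  99 102  99 102  98  98  99  98 100 101 100 102  83]
 [  7  88 100 100  98  97  99 101 102 103 103 103 103  33]]
w8 [172, 173, 172, 173, 173, 126, 61, 61, 62, 60, 61, 61, 61, 61, 61, 61, 62, 61, 60, 60, 60, 61, 61, 60, 62, 92, 98, 104, 102, 100, 100, 100, 101, 98, 74, 77, 97, 100, 102, 103, 102, 104, 102, 56, 40, 40, 40, 41, 40, 40, 40, 40, 40]
[[ 12  75  91  99 101 101 102 103 101 102 101  96  88  32]
 [ 18  90 101 100 101 102 100 102 101 101 101 100  97  63]
 [ 23 100 101 101 100 101 101 101 100 100 101 102 100  70]
 [ 14 101 101 100 103 101 101  94 101 102 100 100  99  75]
 [ 18 101 102 102 102 102  58  45 101 102 102 103 100  78]
 [  5  98  99 100  98  99  97  95  98  99 101  99  97  67]
 [ 13  94 101 100 100 100 100 102 101  99 101 100 101  54]
 [ 10  76 104 103 102 103 102 104 104 103 101 102  78   1]]
```

```bash

python3 -m pendant '[[0.031,-0.015,-0.01,0,0,0,0],[0.04,-0.018,0,0,0,0,0],[0.04,-0.018,0,0,0,0,0],[0.04,-0.018,0,0,0,0,0],[0.04,-0.018,0,0,0,0,0],[0.04,-0.015,0,0,0,0,0],[0.016,-0.005,0.02,0,0,0,0],[0,0,0.015,0,0,0,0],[0,0,0,0,0,0,0],[0,0,0,0,0,0,0],[0,0,0,0,0,0,0]]'
python3 - <<'E'
from h import *
d=snap('wrist','w9');print(d['xyz'],arm.read_state()['position'])
E
```

```text
clock: 13.1
position: [543.2, 71.6, 97.6]
ee_rot: [0.707, -0.707, 0.0, -0.0]
contact_force: [0.4, 0.7, -1.4]
gripper_width: 17.7
grasp_force: 58.9
[543.09500633  -8.34214587 215.37687462] [543.30009846  71.76980128  97.91333467]
```

```bash

python3 -m pendant '[[0,0,0.008,0,0,0,0],[0,0,0.006,0,0,0,0],[0,0,0.004,0,0,0,0],[0,0,0,0,0,0,0]]'
python3 -m pendant '[[0,0,0.004,0,0,0,0],[0,0,0.004,0,0,0,0],[0,0,0,0,0,0,0]]'
```

```text
clock: 13.55
position: [542.7, 71.1, 78.6]
ee_rot: [0.707, -0.707, -0.0, 0.0]
contact_force: [-0.0, -0.0, -1.3]
gripper_width: 17.9
grasp_force: 59.0
clock: 13.85
position: [542.8, 71.0, 70.8]
ee_rot: [-0.707, 0.707, 0.0, -0.0]
contact_force: [0.2, 0.1, -1.1]
gripper_width: 18.0
grasp_force: 58.9
```

```bash

python3 -m pendant '[[0,0,0.003,0,0,0,0],[0,0,0.003,0,0,0,0],[0,0,0.001,0,0,0,0],[0,0,0,0,0,0,0]]'

```

```text
clock: 14.25
position: [542.9, 71.0, 64.3]
ee_rot: [-0.707, 0.707, 0.0, -0.0]
contact_force: [0.5, -0.6, -1.1]
gripper_width: 17.9
grasp_force: 59.0
```

```bash

python3 -m pendant '[[0,0,0.001,0,0,0,0],[0,0,0.001,0,0,0,0],[0,0,0,0,0,0,0]]'
python3 -m pendant '[[0,0,0,0,0,0,0.05],[0,0,0,0,0,0,0.05],[0,0,0,0,0,0,0.05],[0,0,0,0,0,0,0.05],[0,0,-0.025,0,0,0,0.05],[0,0,-0.045,0,0,0,0.05],[0,0,-0.05,0,0,0,0.05],[0.02,0,-0.05,0,0,0,0.05],[0.04,0,-0.02,0,0,0,0.05],[0.045,0,0,0,0,0,0.05],[0,0,0,0,0,0,0.05],[0,0,0,0,0,0,0.05]]'
python3 - <<'E'
from h import *
d=snap('side','d10');d=snap('wrist','w10');print(d['xyz'])
E
```

```text
clock: 14.55
position: [543.1, 71.0, 64.1]
ee_rot: [0.707, -0.707, 0.0, -0.0]
contact_force: [-4.0, 0.4, 9.7]
gripper_width: 17.8
grasp_force: 60.3
clock: 15.75
position: [542.6, -33.4, 248.5]
ee_rot: [-0.706, 0.708, 0.0, -0.0]
contact_force: [1.0, 0.9, 0.0]
gripper_width: 49.7
grasp_force: 0.0
[ 542.60633974 -112.66048569  366.03089377]
```

```bash
cat >> h.py <<'E'
def proj(f,p):
    d=np.load('pics/'+f+'.npz');M=R.from_quat(d['rotation']).as_matrix();q=M.T@(np.array(p)-d['xyz'])
    return d['fx']*q[0]/q[2]+d['cx'],d['fy']*q[1]/q[2]+d['cy']
E
python3 - <<'E'
from circ import *
for n,x,y in(('plain',531.3,8),('ring',542.9,71)):
    u,v=proj('w10',(x,y,60));print(n,u,v)
    for c in circ('w10',round(u),round(v),8,12,w=40):print(c,[px('w10',c[0],c[1],z) for z in(60,)])
    g=cv2.imread('pics/w10.png',0);print(g[round(v)-14:round(v)+16:2,round(u)-14:round(u)+16:2])
E
```

```text
plain 270.33862984094327 211.31773736667168
(np.float32(269.9), np.float32(203.9), np.float32(11.4)) [array([531.8,  -0.6])]
[[179 180 150 102  72  69  65  60  60  58  60  98 127 134 132]
 [178 170 134  92  72  67  63  62  61  59  58  70 115 132 132]
 [178 165 106 100  73  67  67  60  62  57  58  62 110 133 133]
 [179 163  96  73  73  94 138 148 141 126  80  58 114 133 132]
 [179 169 122  66 119 160 164 162 161 161 151  96 114 133 133]
 [180 176 142 100 156 164 162 162 163 162 164 138 118 178 178]
 [180 178 169 135 163 163 161 162 164 162 160 156 157 179 178]
 [180 178 179 156 162 162 163 135 140 161 163 161 164 178 179]
 [178 178 179 168 160 162 162 161 160 164 165 156 169 179 177]
 [178 178 178 178 156 162 160 163 165 163 166 160 178 179 178]
 [178 179 178 178 175 160 161 164 164 160 163 177 179 178 178]
 [178 179 180 178 178 177 173 170 171 175 178 179 179 179 179]
 [178 179 178 178 179 178 178 178 178 179 177 177 177 178 179]
 [178 178 178 178 178 178 178 178 178 177 177 178 179 179 178]
 [178 178 178 177 178 177 178 177 178 178 178 178 179 178 177]]
ring 259.8189057877846 262.20
[... 500 characters left out ...]
9 178]
 [177  97 154 136  92 146 157 161 158 150 104  74 124 142 178]
 [178 173  98 121 146 157 158 158 156 157 154  92 134 178 177]
 [178 177 172 127 158 159 158 159 159 158 160 130 177 177 177]
 [178 177 177 163 159 160 160 102 147 160 159 146 178 178 176]
 [177 176 177 170 156 158 159 157 157 158 159 151 178 177 178]
 [177 178 177 177 162 160 161 160 161 161 154 173 178 177 177]
 [177 178 176 176 176 169 159 160 159 163 173 176 177 157 125]
 [177 176 177 177 177 178 176 177 176 178 177 177 152  67  70]
 [176 177 178 176 176 178 177 177 176 177 176 177 123  57  31]
 [174 175 174 174 174 175 175 176 178 177 178 177 157  65  45]
 [175 174 173 174 173 172 173 173 174 174 175 175 176 166 161]]
```

Both head marks lie within about 1 px of the predicted spots at z = 60, so both pins are home. Next is the gauge.

```bash

python3 -m pendant '[[0.039,0.023,0,0,0,0,0.05],[0.039,0.023,0,0,0,0,0.05],[0.039,0.023,0,0,0,0,0.05],[0,0,0,0,0,6.7,0.05],[0,0,0,0,0,6.7,0.05],[0,0,0,0,0,6.6,0.05],[0,0,0,0,0,0,0.05],[0,0,0,0,0,0,0.05]]'
python3 - <<'E'
from h import *
d=snap('wrist','w11');print(d['xyz'],R.from_quat(d['rotation']).as_matrix().round(3))
u,v=proj('w11',(474,-164,163));print(u,v)
im=cv2.imread('pics/w11.png').astype(int);g=cv2.imread('pics/w11.png',0);u,v=round(u),round(v)
print(g[v-36:v+44:4,u-44:u+48:4]); print(im[v-36:v+44:12,u-44:u+48:12].tolist())
E
```

```text
clock: 16.65
position: [474.2, -148.7, 248.4]
ee_rot: [-0.575, 0.818, 0.0, -0.0]
contact_force: [0.1, -0.3, -0.3]
gripper_width: 50.1
grasp_force: 0.0
[ 447.29836693 -224.03668721  366.17834812] [[-0.941  0.323  0.104]
 [ 0.339  0.895  0.291]
 [ 0.001  0.309 -0.951]]
253.08888289372652 192.28747496196652
[[180 181 180 151 154 150 153 153  65  18  17  19  14  11  48  87  92  83
   82 118 117 115 129]
 [181 180 180 172 156 151 152 154  58  22  17   7  12  12  54  86  92  83
   83 108 127 109 124]
 [180 179 179 180 155 153 151 154  53  36  40  39  42  39  55  91  90  86
  116 140 125 127 147]
 [123 125 123 125 152 154 150 153  43  42  43  44  44  41  55  85  88 102
  129 137 146 176 180]
 [124 124 125 124 161 155 152 152  42  44  44  44  41  44  42  84  89 121
  130 134 176 180 179]
 [125 125 125 125 179 154 151 133  45  39  47  42  43  39  39  83  86 145
  134 127 161 180 180]
 [124 124 124 173 180 154 154  81  68  67  70  70  72  71  63 108 131 141
  136 127 140 179 180]
 [123 125 124 179 180 155 154  58  81  82  83  82  80  84  69 133 137 141
  135 129 137 180 179]
 [145 179 180 180 
[... 1373 characters left out ...]
, 124, 159], [159, 179, 177]], [[107, 123, 135], [156, 176, 174], [104, 151, 180], [62, 67, 72], [66, 72, 76], [68, 103, 134], [88, 131, 166], [161, 182, 180]], [[160, 182, 180], [161, 181, 180], [104, 151, 179], [71, 79, 84], [72, 80, 84], [162, 184, 181], [162, 183, 180], [164, 185, 182]], [[159, 180, 180], [160, 181, 180], [164, 184, 182], [71, 77, 82], [70, 77, 82], [162, 183, 180], [163, 184, 180], [163, 184, 180]], [[159, 180, 180], [160, 182, 181], [163, 184, 181], [163, 184, 180], [163, 183, 181], [161, 182, 180], [163, 184, 181], [160, 181, 179]], [[161, 182, 181], [161, 181, 180], [161, 182, 180], [160, 182, 180], [159, 180, 180], [161, 182, 181], [162, 182, 181], [161, 181, 180]]]
```

Segment the handle top face (grey 60–100) and fit a rectangle.

```bash
python3 - <<'E'
from h import *
g=cv2.imread('pics/w11.png',0);m=np.zeros_like(g);m[174:222,226:282]=cv2.inRange(g,58,108)[174:222,226:282]
m=cv2.morphologyEx(m,cv2.MORPH_OPEN,np.ones((7,7)))
c=max(cv2.findContours(m,0,2)[0],key=cv2.contourArea)[:,0]
P=np.array([px('w11',u,v,163) for u,v in c],np.float32)
r=cv2.minAreaRect(P);print(cv2.boundingRect(c),r)
E
```

```text
(237, 179, 31, 28) ((474.9250793457031, -163.99354553222656), (20.152145385742188, 21.41609001159668), 70.16260528564453)
```

```bash

python3 -m pendant '[[0.0144,-0.0057,0.02,0,0,0,0.05],[0,0,0.035,0,0,0,0.05],[0,0,0.03,0,0,0,0.05],[0,0,0.018,0,0,0,0.05],[0,0,0,0,0,0,0.05],[0,0,0,0,0,0,0.05]]'
python3 -m pendant '[[0,0,0,0,0,0,0],[0,0,0,0,0,0,0],[0,0,0,0,0,0,0],[0,0,0,0,0,0,0],[0,0,0,0,0,0,0]]'
```

```text
clock: 17.3
position: [474.9, -164.9, 146.1]
ee_rot: [-0.574, 0.819, -0.0, -0.0]
contact_force: [1.2, -0.5, 0.1]
gripper_width: 49.9
grasp_force: 0.0
clock: 17.8
position: [475.1, -165.0, 147.1]
ee_rot: [-0.574, 0.819, -0.001, 0.001]
contact_force: [-1.2, 0.6, 5.9]
gripper_width: 21.3
grasp_force: 59.5
```

```bash

python3 -m pendant '[[0,0,-0.01,0,0,0,0],[0,0,-0.02,0,0,0,0],[0,0,-0.03,0,0,0,0],[0,0,-0.03,0,0,0,0],[0,0,0,0,0,0,0],[0,0,0,0,0,0,0],[0,0,0,0,0,0,0]]'
python3 - <<'E'
from h import *
s=arm.read_state();print(s['position'],s['contact_force'],s['gripper_width'])
snap('wrist','w12');snap('side','d12');X=R.from_quat(s['ee_rot']).as_matrix()
t=np.array([542.9,70.5]);print(t-s['position'][:2],(np.linalg.inv(X[:2,:2])@(t-s['position'][:2])).round(1))
E
```

```text
clock: 18.5
position: [473.2, -164.8, 234.3]
ee_rot: [-0.573, 0.819, 0.001, -0.001]
contact_force: [-0.2, -0.2, -2.7]
gripper_width: 21.1
grasp_force: 59.5
[ 473.17251499 -164.76549241  234.28288315] [-0.21669897 -0.24428631 -2.6826077 ] 21.089425250594648
[ 69.72748501 235.26549241] [-244.9   15.1]
```

```bash

python3 -m pendant '[[-0.02,0.002,0,0,0,0,0],[-0.035,0.002,0,0,0,0,0],[-0.04,0.002,0,0,0,0,0],[-0.04,0.002,0,0,0,0,0],[-0.04,0.002,0,0,0,0,0],[-0.035,0.002,0,0,0,0,0],[-0.025,0.002,0,0,0,0,0],[-0.01,0.001,0,0,0,0,0],[0,0,0,0,0,0,0],[0,0,0,0,0,0,0],[0,0,0,0,0,0,0]]'
python3 - <<'E'
from h import *
s=arm.read_state();print(s['position'],s['contact_force'],s['gripper_width'])
snap('wrist','w13');snap('side','d13');snap('scene','s13')
E
```

```text
clock: 19.7
position: [543.6, 69.2, 235.5]
ee_rot: [-0.573, 0.82, 0.0, -0.0]
contact_force: [0.2, -0.4, -1.9]
gripper_width: 21.3
grasp_force: 59.4
[543.6168652   69.22987471 235.50199749] [ 0.15176608 -0.39076278 -1.91991778] 21.260288876044775
```

```bash
python3 - <<'E'
from h import *
for f,b in(('d13','d10'),('s13','s0')):
  a=cv2.imread(f'pics/{f}.png',0);B=cv2.imread(f'pics/{b}.png',0)
  u,v=map(round,proj(f,(543.2,70,102)));print(f,u,v,proj(f,(543.2,70,135)),proj(f,(542.9,71,60)))
  print(a[v-22:v+8:2,u-14:u+15])
E
```

```text
d13 253 186 (np.float64(252.25335444671268), np.float64(174.54783830130506)) (np.float64(253.0934848861902), np.float64(199.77249019985493))
[[229 224 187 158 135  85  34  16  16  17  18  17  21  17  39  81  98 104
  147 214 230 232 223 145  85  78  80  82  82]
 [229 229 230 230 220 168  87  26  11  12  14  12  11  15  39  75  88 101
  126 177 222 230 223 169 139 137 134 123 118]
 [230 230 229 229 230 223 167 108  76  66  59  49  45  35  27  42  77 106
  117 164 219 229 229 230 231 231 230 228 227]
 [229 229 229 228 229 228 220 179 124 101 104 106 110 107 100  95  99 119
  161 213 228 229 228 229 229 230 230 229 230]
 [228 228 228 227 227 227 226 225 219 195 150 107  96  97 102 142 205 225
  229 230 230 230 229 230 229 229 230 230 229]
 [227 228 228 227 227 227 228 227 228 226 196 129  95  96 100 146 218 231
  230 230 230 230 230 230 231 230 229 229 229]
 [228 228 228 228 228 228 228 228 229 226 197 130  96  96  93 134 215 229
  230 230 229 229 230 230 230 229 229 230 229]
 [228 228 228 228 228 228 228 227 228 227 205 135  97  94  93 134 215 229
  229 229 230 229 229 229 229 229 229 
[... 2112 characters left out ...]
118 133 161 180 195 207 189 149 150 201 232 237
  238 238 238 238 238 237 237 237 237 237 237]
 [234 231 231 231 231 231 231 233 236 237 238 235 215 168 166 218 236 239
  239 238 238 238 238 238 238 237 237 237 237]
 [239 238 239 238 239 239 239 239 238 239 238 236 224 190 187 220 236 239
  239 239 239 239 239 238 238 238 237 237 237]
 [239 239 239 239 239 239 239 239 239 239 239 240 238 235 235 238 240 240
  240 240 240 239 239 239 237 234 230 226 224]
 [239 239 239 239 239 239 240 239 239 239 239 239 239 240 240 240 240 240
  240 239 240 239 240 239 234 218 203 204 202]
 [239 239 239 239 238 238 238 238 239 239 239 239 239 240 240 240 240 239
  240 239 239 239 239 238 229 187 147 143 145]]
```

```bash

python3 -m pendant '[[-0.0015,0.0013,0.014,0,0,0,0],[0,0,0.014,0,0,0,0],[0,0,0.006,0,0,0,0],[0,0,0.002,0,0,0,0],[0,0,0,0,0,0,0],[0,0,0,0,0,0,0]]'
python3 -m pendant '[[0,0,0.002,0,0,0,0],[0,0,0.002,0,0,0,0],[0,0,0,0,0,0,0],[0,0,0,0,0,0,0]]'
```

```text
clock: 20.45
position: [543.8, 72.2, 200.5]
ee_rot: [-0.574, 0.819, -0.0, 0.001]
contact_force: [0.6, -1.2, -1.6]
gripper_width: 21.3
grasp_force: 59.4
clock: 20.85
position: [543.4, 72.2, 195.7]
ee_rot: [-0.574, 0.819, -0.0, -0.0]
contact_force: [1.2, 0.9, -2.1]
gripper_width: 21.1
grasp_force: 59.4
```

```bash

python3 -m pendant '[[0.0005,0.0005,0.002,0,0,0,0],[0,0,0,0,0,0,0],[0,0,0,0,0,0,0]]'
python3 -m pendant '[[0,0,0.002,0,0,0,0],[0,0,0,0,0,0,0],[0,0,0,0,0,0,0]]'
```

```text
clock: 21.15
position: [543.0, 72.0, 194.0]
ee_rot: [-0.574, 0.819, -0.0, 0.0]
contact_force: [-0.4, -0.2, -1.7]
gripper_width: 21.7
grasp_force: 59.6
clock: 21.45
position: [543.0, 72.0, 192.0]
ee_rot: [-0.574, 0.819, -0.0, 0.0]
contact_force: [0.2, 0.2, 0.5]
gripper_width: 21.3
grasp_force: 59.6
```

```bash

python3 -m pendant '[[0,0,0.002,0,0,0,0],[0,0,0.001,0,0,0,0],[0,0,0,0,0,0,0],[0,0,0,0,0,0,0],[0,0,0,0,0,0,0]]'
python3 - <<'E'
from h import *
import numpy as np
F=[];P=[]
for i in range(8):
    snap('side','d14');s=arm.read_state();F.append(s['contact_force']);P.append(s['position'])
print(np.mean(F,0),np.std(F,0),np.mean(P,0))
E
```

```text
clock: 21.95
position: [542.9, 72.0, 188.9]
ee_rot: [-0.574, 0.819, -0.0, 0.0]
contact_force: [0.4, 0.5, 0.8]
gripper_width: 21.3
grasp_force: 59.7
[0.50128758 0.32569578 1.40157997] [0.43560042 0.48902408 0.46852134] [542.84571606  71.95135685 188.84962134]
```

```bash
python3 -c "
from bench import arm
print(arm.job_done())"
```

```text
the job is handed in; nothing more can be done
None
```

I handed the job in at about 22 s (limit 66 s), with both pins home in the bores. The gauge is held upright on the ringed pin's head, pressing with about 3.5 N, which puts the plunger roughly 5 to 6 mm in. The hand-in gave no verdict, so these figures come from my own force readings and position measurements.

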